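Close a leaf drill jig on a bottle closure, pin it and hold it shut

ROBOT

A 6-joint arm with a two-finger parallel gripper is mounted at the origin on a cart in front of the work surface, level with it; the furniture and walls round the work are solid. World frame = base frame: x ahead of the robot, y to its left, z up, the work surface at z = 0. Lengths are in m, angles in rad, forces in N, time in s.
With the tool pointing down it reaches from about 0.325 to 0.75 m from the base axis. Payload 7.6 kg.
Tool frame: the origin (TCP) lies on the centre line of the jaws, within the pads' length; the fingertips stand 22 mm ahead of it and the grasp point (between the pads) lies 3 mm ahead of it (bot.tcp_to_tips is the distance from the TCP to the fingertips, in m); z points along the fingers, y is the line along which they close (so a half turn about z gives the same grasp; the last joint's range is limited). The gripper opens to 85 mm and grips with 20 to 120 N. Pads are 22 mm wide; open, the fingers measure 114 mm over their backs; the gripper's body (76 mm by 85 mm) begins 54 mm behind the grasp point. The pads swing forward as they close: fully open they stand 13 mm farther back than shut.
Start: joints at [-1.247, 0.052, 1.401, -0, 1.689, -0.07], TCP at [0.201, -0.485, 0.253] pointing down, gripper open.
Joint ranges: [-2.9, 2.9], [-0.91, 2.17], [0.12, 2.37], [-1.06, 4.2], [0.26, 2.73], [-2.93, 2.93]. Speed limits (rad/s): [2.57, 2.57, 3.01, 3.14, 3.14, 3.14].

INTERFACE

Orientations are given as a unit quaternion [w, x, y, z].
In Python, from cell import observe, imaging, bot gives the robot as it stands. The module is installed in compiled form; this text tells all that it offers.
- The arm moves only by the tool step_arm, never from a script. Its argument "plan" is a list of rows, each an object with "linear": the shift along the world's x, y, z in units of 100 mm (1.0 is 100 mm), a list of three; "dr": the turn, a rotation vector about the world's x, y, z in units of 90 degrees (1.0 is 90 degrees), a list of three. In form: [{"linear": [dx, dy, dz], "dr": [rx, ry, rz]}, ...]. A call has 1 to 8 rows; each row is the pose to reach, as a shift and turn from the pose commanded when the call began; what a row does not reach only later rows make up. A row lasts 1/12 s, in which the tool goes at most 41.7 mm and 7.16 degrees, less where a joint would pass 70% of its speed; a pose out of reach is approached as far as the arm can. A call with a number of a shift or a turn outside -1 to 1 is refused whole. A call with a gripper value outside its range is refused whole. "gripper" is the opening, from -1 (shut) to 1 (fully open), set as the call begins (left out, the last holds). The fingers move at their own pace and stop on an object; the grip force is fixed at half the most. Time passes only in rows, so rows that repeat a pose let the fingers close. It gives the time, the measured TCP pose, the force, the opening and the grip force at its end, in the units of the state.
- observe(): the state, without advancing time (a new reading comes with each control period).
- imaging.get_image(name): name is "scene" or "top"; returns the picture (480x640x3 uint8, blue, green, red); there is no depth.
- imaging.camera_info(name): a dict with "fx", "fy", "cx", "cy" (pixels), "pose" (4x4, takes a point from camera to world coordinates). Camera axes: x right, y up, looking along -z (the intrinsics and any distortion apply to the point x, -y, -z); pixel columns grow to the right and rows downward; lengths in m; the calibration is good to about 2 mm. A picture is of the moment at which its call begins. camera_info takes no time and is no camera call.
- bot.finish_job(): hands the job in; it is judged then, once.
The state is a dict: "time": time; "joints": joint angles; "dq": joint speeds; "joint_torque": joint torques, N m; "position": TCP position; "tool_rot": TCP orientation; "force": force on the tool from outside, world axes, zero at the start; "torque": the same for the moment, N m; "opening": finger opening in m; "grip_force": force on a finger pad.
Only numpy, scipy, OpenCV 4.12 (cv2) and the standard library are available. Lean on these libraries where they do the work, as an engineer would, in place of code of your own. Each camera call takes 0.05 s, during which the arm holds its last target. There are 200 camera calls.

TASK

The red closure in the leaf drill jig has to be vented: take the black ball knob, lower the open blue leaf onto the closure without letting it slam, then take the orange-headed pin (not the blue one) out of the wooden stand and put it down through the hole near the leaf's front end into the hole of the rest block below. Keep pushing the pin down against the jig's spring until you feel the leaf come solid on its rest, collar hard on the leaf, and finish like that: the program ends with the gripper still holding the pin's head and pressing the jig fully shut for the driller. Leave the thick blue pin, the spare closures and the caliper alone.

Things in the scene. Friction and masses are not known exactly. Their poses are not given: they have to be found in the camera images.
- jig: leaf drill jig, fixed: aluminium base 178 x 110 x 16 mm. Origin on the bench under the centre of the round nest (ring of bore 65 mm, rim 30 mm above the bench); z up; x towards the hinge (far side), so the ball knob, pin hole and rest block lie towards -x; y along the hinge
- leaf (a joint): angle of the blue leaf (12 mm plate, 68 mm wide, 0.35 kg): 0 = shut, solid on the rest block, top face 60 mm above the bench; about 1.7 = open, just past upright; stop at 1.8. Hinge friction keeps it near upright; lower down it falls if let go. Left on the closure it rests ajar at about 0.08, pin hole 10 mm high; about 7 N down at the pin hole shut it
- ejector (a joint): travel (m) of the sprung disc in the nest under the closure: 0 = up, closure's underside 24 mm above the bench; about 0.005 when the leaf is shut. It takes 7 N to start it, 13 N at the end, and it pushes the leaf up again when let go
- leaf_hinge (a point): centre of the leaf's hinge axis, on the jig, 54 mm above the bench and 70 mm from the nest axis along the jig's +x; axis along the jig's y
- leaf_ball (a point): centre of the black ball knob (diameter 25 mm) on a stalk at the leaf's free end, 188 mm from the hinge axis, 40 mm beyond the leaf's end; shut, it is 54 mm above the bench. Pinched across the jig's y it can roll between the pads while the leaf swings
- leaf_hole (a point): centre of the pin hole (diameter 14.5 mm, straight through) at the leaf's upper face, 128 mm from the hinge axis; the leaf's frame turns with it
- rest_bush (a point): centre of the mouth of the hole (diameter 13.2 mm, vertical, 32 mm deep) in the top of the steel rest block, 48 mm above the bench and 58 mm from the nest axis along the jig's -x; straight under the leaf's hole when shut
- jig_pin: loose steel pin, orange knurled head, 0.09 kg. Origin at the centre of its collar's underside, z up along it. Shank below: 12 mm diameter, 42 mm long, last 10 mm tapering to a 6 mm tip. Above: collar of 28 mm, 6 mm thick, then the head of 20 mm diameter, from 6 to 42 mm above the origin. It starts in one of the stand's two holes (which one varies), collar on the stand's top
- jig_pin_tip (a point): tip of the orange pin, 42 mm below its origin
- thick_pin: the other pin in the stand, blue head, otherwise alike but its shank is 16 mm, too thick for this jig; origin at its collar's underside
- pin_stand: wooden stand, fixed, 44 x 104 x 50 mm (x, y, z) with its 6 mm grey foot plate of 60 x 124 mm, origin under its centre; two upright holes of 17.5 mm at y = +26 and -26 mm in its frame
- closure: red screw closure, diameter 62 mm, 26 mm high, top up, lying in the jig's nest; origin at the centre of its underside
- spare_closure_0: spare red closure lying on the bench, top up, 62 x 26 mm; origin at the centre of its underside
- spare_closure_1: spare red closure lying on the bench, hollow side up, 62 x 26 mm; origin at the centre of its underside
- caliper: caliper lying on the bench, 54 x 190 x 12 mm; origin at the centre of its underside

How it is judged:
By the outcome, as a careful person would: the job done as asked, in the order asked, and still so for the second after the job is handed in, while the arm keeps its last pose, push and grip.
It also fails if it takes over 51 s, if anything falls off the work surface, if the arm or the gripper's body presses on something with over 40 N, if the wrist force passes 120 N, or if a joint passes its speed limit or range.

## Working session

There is one attempt and no reset: what is moved stays moved. The work goes in short steps, Python scripts to look and compute and a tool call to move; the robot and the scene stay as the last step left them, time stands still between calls to the robot, and variables do not carry over. Pictures are saved under pics/ and viewed, at most 10 in all, crops included, and the job is handed in when it is done.

Besides the shell and the picture viewer there is one more tool, called as name(argument=value, ...), one argument or row to a line, values as JSON. step_arm: Moves the arm, as the interface text tells. Its arguments: {"type":"object","properties":{"plan":{"type":"array","items":{"type":"object","properties":{"linear":{"type":"array","items":{"type":"number"}},"dr":{"type":"array","items":{"type":"number"}}}}},"gripper":{"type":"number"}},"required":["plan"]}

```bash
mkdir -p pics
python3 - <<'E'
from cell import observe, imaging, bot
import cv2,numpy as np
for n in("scene","top"):
    im=imaging.get_image(n); cv2.imwrite(f"pics/{n}0.png",im)
    c=imaging.camera_info(n); print(n,{k:(np.round(v,4).tolist() if k=="pose" else v) for k,v in c.items()})
s=observe();print(s)
E
```

```text
scene {'fx': 520.2362101189685, 'fy': 520.2362101189685, 'cx': 330.26157290661956, 'cy': 241.895666229176, 'pose': [[-0.8938, 0.2416, -0.3777, 0.0213], [-0.4484, -0.4866, 0.7498, 0.9781], [-0.0026, 0.8396, 0.5433, 0.7738], [0.0, 0.0, 0.0, 1.0]]}
top {'fx': 615.7976034397982, 'fy': 615.7976034397982, 'cx': 299.362470187067, 'cy': 237.4042787918202, 'pose': [[-0.0272, 0.9972, -0.0695, 0.3746], [-0.9996, -0.0269, 0.0045, -0.0337], [0.0026, 0.0696, 0.9976, 1.8054], [0.0, 0.0, 0.0, 1.0]]}
{'time': 0.1, 'joints': array([-1.24731592e+00,  5.28015623e-02,  1.40159260e+00, -2.58715836e-05,
        1.68859509e+00, -7.03004327e-02]), 'dq': array([ 0.00112504, -0.00070862, -0.00329048,  0.00050266,  0.00052915,
        0.00058985]), 'joint_torque': array([ 1.33501137e-03, -3.82583392e+01, -3.60986423e+01, -5.59220246e-05,
        4.72366868e-03, -1.89539196e-05]), 'position': array([ 0.20137613, -0.48459794,  0.25255753]), 'tool_rot': array([-6.91091698e-04,  9.80679673e-01,  1.95619250e-01, -1.00906454e-04]), 'force': array([-0.33132076,  0.36160602,  0.67466781]), 'torque': array([0.01910878, 0.00730056, 0.01422297]), 'grip_force': 0.0, 'opening': 0.08494776181274018}
```

View pics/scene0.png

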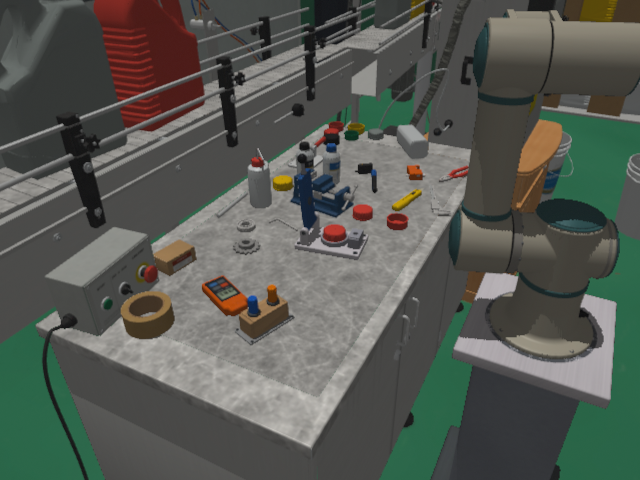

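View pics/top0.png

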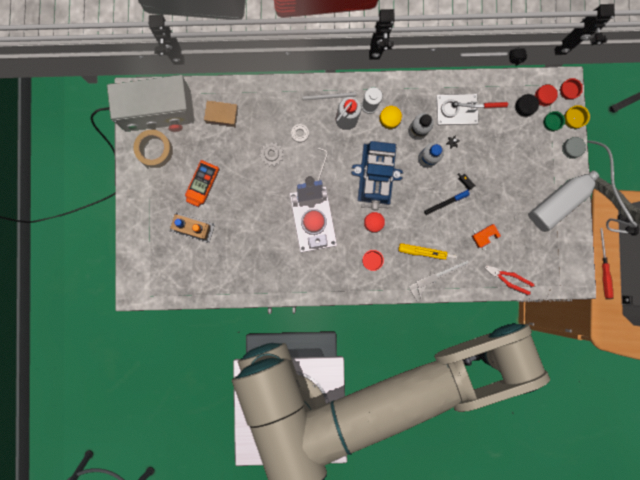

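The scene view shows the leaf upright at about (307,200), the red closure at (334,234) and the stand at (264,313) with the orange head at (272,293). In the top view the closure is at (314,221), the stand at (190,227), and the ball is near (310,180). I'll enlarge both.

```bash
cat > h.py <<'E'
import cv2,numpy as np
from cell import observe, imaging, bot
C={n:imaging.camera_info(n) for n in("scene","top")}
def ray(n,u,v):
    c=C[n];P=np.array(c["pose"]);d=P[:3,:3]@np.array([(u-c["cx"])/c["fx"],-(v-c["cy"])/c["fy"],-1.]);return P[:3,3],d
def onz(n,u,v,z):
    o,d=ray(n,u,v);return o+d*(z-o[2])/d[2]
def tri(a,b):
    (o,d),(p,e)=ray("scene",*a),ray("top",*b)
    s=np.linalg.lstsq(np.c_[d,-e],p-o,rcond=None)[0];x,y=o+s[0]*d,p+s[1]*e
    return (x+y)/2,np.linalg.norm(x-y)
def proj(n,X):
    c=C[n];P=np.array(c["pose"]);q=P[:3,:3].T@(np.array(X)-P[:3,3]);return c["cx"]+c["fx"]*q[0]/-q[2],c["cy"]-c["fy"]*q[1]/-q[2]
def blobs(im,lo,hi,box,amin=15):
    h=cv2.cvtColor(im,cv2.COLOR_BGR2HSV);m=cv2.inRange(h,np.array(lo),np.array(hi));z=np.zeros_like(m);x0,y0,x1,y1=box;z[y0:y1,x0:x1]=m[y0:y1,x0:x1]
    n,l,s,c=cv2.connectedComponentsWithStats(z)
    return [(np.round(c[i],2).tolist(),s[i].tolist()) for i in range(1,n) if s[i][4]>=amin]
E
python3 - <<'E'
from h import *
s=cv2.imread("pics/scene0.png");t=cv2.imread("pics/top0.png")
print("closure s",blobs(s,(0,150,80),(7,255,255),(310,215,360,250)),"t",blobs(t,(0,150,80),(7,255,255),(290,200,340,240)))
print("orange s",blobs(s,(8,150,80),(20,255,255),(262,280,282,306)),"t",blobs(t,(8,170,100),(20,255,255),(170,210,212,242)))
print("blue s",blobs(s,(100,120,40),(130,255,255),(240,290,262,320)),"t",blobs(t,(100,120,40),(130,255,255),(165,210,212,242)))
print("leaf s",blobs(s,(100,80,30),(130,255,255),(285,165,320,245)),"t",blobs(t,(100,80,20),(130,255,255),(285,160,335,215)))
a=cv2.resize(s[145:265,255:375],None,fx=5,fy=5,interpolation=2)
b=cv2.resize(t[165:260,280:345],(410,600),interpolation=2)[:,:]
cv2.imwrite("pics/a.png",a)
b=cv2.resize(t[165:265,160:345],None,fx=4.3,fy=4.3,interpolation=2);cv2.imwrite("pics/b.png",b)
E
```

```text
closure s [([356.37, 216.73], [353, 215, 7, 5, 30]), ([333.91, 232.61], [323, 225, 22, 17, 300])] t [([314.98, 221.4], [308, 215, 15, 14, 161])]
orange s [([271.55, 292.99], [267, 285, 10, 17, 132])] t [([195.54, 227.4], [192, 224, 8, 8, 48])]
blue s [([252.47, 304.45], [248, 296, 11, 18, 150])] t [([178.49, 222.42], [175, 219, 8, 8, 43])]
leaf s [([306.5, 196.68], [291, 168, 29, 62, 983])] t [([317.2, 182.8], [315, 182, 6, 3, 15]), ([301.5, 185.56], [298, 184, 8, 4, 18])]
```

View pics/a.png

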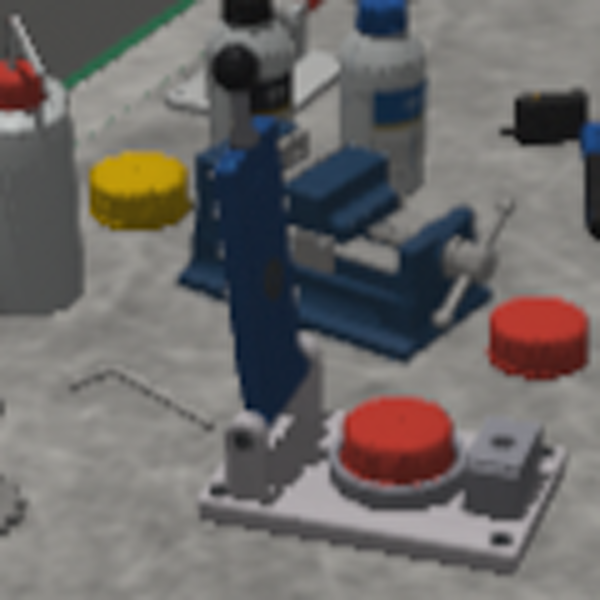

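View pics/b.png

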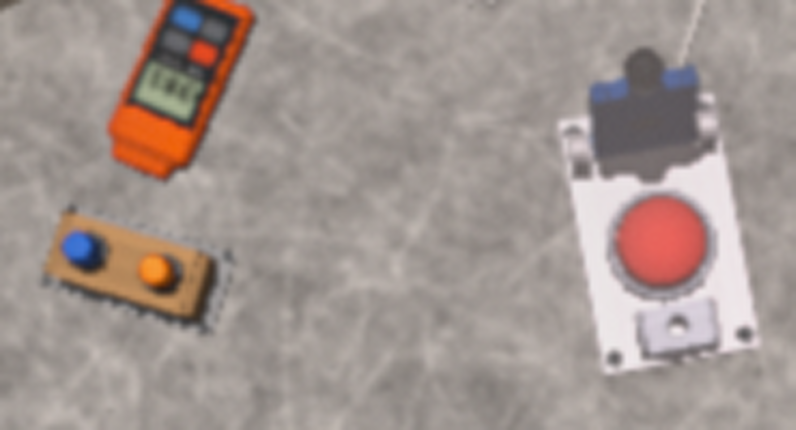

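The scene crop shows the ball at about (302.2,158.4) and the bush hole at about (355.5,233). The top crop shows the ball at about (310,180.5), the bush at about (317.9,240.3) and the orange head on the jig side of the stand. Next I refine these and triangulate.

```bash
cat >> h.py <<'E'
def dark(im,u,v,r,pct=25):
    g=cv2.cvtColor(im,cv2.COLOR_BGR2GRAY).astype(float);y,x=np.mgrid[int(v-r):int(v+r+2),int(u-r):int(u+r+2)];p=g[y,x];w=np.clip(np.median(p)-15-p,0,60);return (x*w).sum()/w.sum(),(y*w).sum()/w.sum()
E
python3 - <<'E'
from h import *
s=cv2.imread("pics/scene0.png");t=cv2.imread("pics/top0.png")
bs,bt=blobs(s,(0,0,0),(180,255,45),(296,150,309,165)),blobs(t,(0,0,0),(180,255,50),(300,172,320,186))
print("ball blobs",bs,bt)
f=lambda p:print(*p) 
P=lambda n,a,b:print(n,a,b,*(np.round(q,4) for q in tri(a,b)))
P("ball",(301.8,158.1),(309.6,180.2))
hs=dark(s,355.2,232.8,2);ht=dark(t,317.5,240,2);P("bush",hs,ht);P("bush_eye",(355.2,232.8),(317.5,240))
P("orange",(271.55,292.99),(195.54,227.4)); P("blue",(252.47,304.45),(178.49,222.42))
print("closure top z50", onz("top",314.98,221.4,.047))
for n,x,y in(("holeL",614,358),("holeR",745,334)):
    u,v=(x+.5)/4.3-.5+160,(y+.5)/4.3-.5+165;u,v=dark(t,u,v,3);print(n,u,v,onz("top",u,v,.016))
# orange head top circle centre in each view: z of head top 0.092+
print("orange top-view z .09", onz("top",195.54,227.4,.09))
# stand's top face corners from crop (long edge)
E
```

```text
ball blobs [([302.75, 159.47], [298, 154, 11, 11, 81])] []
ball (301.8, 158.1) (309.6, 180.2) [ 0.6295 -0.0712  0.2411] 0.0007
bush (np.float64(355.06206896551726), np.float64(232.98103448275862)) (np.float64(317.37960687960685), np.float64(239.1818181818182)) [ 0.4893 -0.0937  0.0461] 0.0029
bush_eye (355.2, 232.8) (317.5, 240) [ 0.4878 -0.0935  0.047 ] 0.001
orange (271.55, 292.99) (195.54, 227.4) [0.5306 0.2499 0.0744] 0.0015
blue (252.47, 304.45) (178.49, 222.42) [0.5467 0.2984 0.0726] 0.0004
closure top z50 [ 0.54185583 -0.08770881  0.047     ]
holeL 302.25 248.40664556962025 [ 0.46693075 -0.0493547   0.016     ]
holeR 333.1638888888889 242.7125 [ 0.48109101 -0.13978571  0.016     ]
orange top-view z .09 [0.52991385 0.24775307 0.09      ]
```

Ball at (0.6295, -0.0712, 0.241), bush at (0.488, -0.0935, 0.047), jig yaw about 8.9°. Orange pin head at (0.531, 0.249, 0.074), blue pin 51 mm away, stand yaw about -18°. These agree with the given heights and sizes. First I move above the ball.

step_arm(
  plan=[
    {"linear": [1,1,0.85],"dr": [0,0,-0.152]},
    {"linear": [1,1,0.85],"dr": [0,0,-0.152]},
    {"linear": [1,1,0.85],"dr": [0,0,-0.152]},
    {"linear": [1,1,0.85],"dr": [0,0,-0.152]},
  ],
  gripper=1,
)

```text
time: 0.43
position: [0.3021, -0.3835, 0.3389]
tool_rot: [-0.0, 0.997, 0.077, -0.0]
force: [0.6, -0.9, 0.2]
opening: 0.0854
grip_force: 0.0
```

step_arm(
  plan=[
    {"linear": [1,1,0],"dr": [0,0,0]},
    {"linear": [1,1,0],"dr": [0,0,0]},
    {"linear": [1,1,0],"dr": [0,0,0]},
    {"linear": [1,1,0],"dr": [0,0,0]},
  ],
)

```text
time: 0.77
position: [0.4039, -0.2814, 0.338]
tool_rot: [-0.001, 0.997, 0.079, 0.0]
force: [0.4, -0.1, -0.3]
opening: 0.0856
grip_force: 0.0
```

step_arm(
  plan=[
    {"linear": [1,1,0],"dr": [0,0,0]},
    {"linear": [1,1,0],"dr": [0,0,0]},
    {"linear": [1,1,0],"dr": [0,0,0]},
    {"linear": [1,1,0],"dr": [0,0,0]},
  ],
)

```text
time: 1.1
position: [0.5037, -0.1812, 0.3374]
tool_rot: [-0.001, 0.997, 0.079, -0.0]
force: [-0.2, -0.2, 0.5]
opening: 0.0851
grip_force: 0.0
```

step_arm(
  plan=[
    {"linear": [1,1,0],"dr": [0,0,0]},
    {"linear": [1,1,0],"dr": [0,0,0]},
    {"linear": [1,1,0],"dr": [0,0,0]},
    {"linear": [1,1,0],"dr": [0,0,0]},
  ],
)

```text
time: 1.43
position: [0.6036, -0.0809, 0.3366]
tool_rot: [-0.001, 0.997, 0.079, -0.001]
force: [-0.6, 0.3, -0.0]
opening: 0.0849
grip_force: 0.0
```

step_arm(
  plan=[
    {"linear": [0.26,0.1,0],"dr": [0,0,0]},
    {"linear": [0.26,0.1,0],"dr": [0,0,0]},
    {"linear": [0.26,0.1,-0.3],"dr": [0,0,0]},
    {"linear": [0.26,0.1,-0.6],"dr": [0,0,0]},
    {"linear": [0.26,0.1,-0.94],"dr": [0,0,0]},
    {"linear": [0.26,0.1,-0.94],"dr": [0,0,0]},
    {"linear": [0.26,0.1,-0.94],"dr": [0,0,0]},
  ],
)

```text
time: 2.02
position: [0.6264, -0.075, 0.2426]
tool_rot: [-0.001, 0.997, 0.077, -0.002]
force: [0.7, -0.5, 0.8]
opening: 0.0852
grip_force: 0.0
```

Run:
```python
from h import *
s=imaging.get_image("scene")
cv2.imwrite("pics/g.png",cv2.resize(s[100:250,230:380],None,fx=4,fy=4,interpolation=2))
print(observe()["position"])
```

```text
[ 0.62744683 -0.07509846  0.24572048]
```

View pics/g.png

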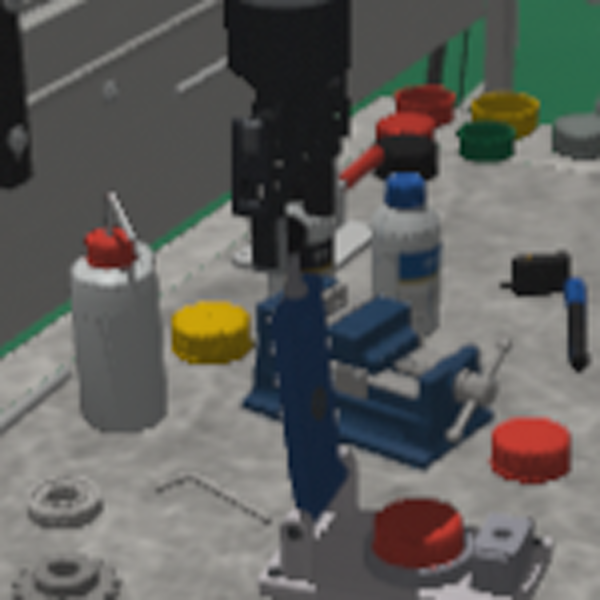

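The fingers straddle the ball, which is hidden at about (300,265) in the crop. A small correction, then close.

step_arm(
  plan=[
    {"linear": [0.02,0.034,0],"dr": [0,0,0]},
    {"linear": [0.02,0.034,0],"dr": [0,0,0]},
    {"linear": [0.02,0.034,0],"dr": [0,0,0]},
    {"linear": [0.02,0.034,0],"dr": [0,0,0]},
    {"linear": [0.02,0.034,0],"dr": [0,0,0]},
    {"linear": [0.02,0.034,0],"dr": [0,0,0]},
    {"linear": [0.02,0.034,0],"dr": [0,0,0]},
    {"linear": [0.02,0.034,0],"dr": [0,0,0]},
  ],
  gripper=-1,
)

```text
time: 2.73
position: [0.6297, -0.0699, 0.2455]
tool_rot: [-0.001, 0.997, 0.078, 0.001]
force: [-1.3, 5.8, 4.4]
opening: 0.0218
grip_force: 58.5
```

Run:
```python
from h import *
s=observe();print({k:np.round(s[k],4) for k in("time","position","tool_rot","force","torque","opening","grip_force")})
# leaf arc plan: hinge from bush+128 along jig x
yaw=np.radians(8.9);e=np.array([np.cos(yaw),np.sin(yaw)])
b=np.array([.6295,-.0712]);h=np.array([.488,-.0935])+.128*e
th0=np.pi/2+np.arcsin(((b-h)@e)/.188);print("hinge",h,"th0",th0)
p=lambda t:np.r_[-.188*np.cos(t)*e,.188*np.sin(t)]
for t in np.arange(th0,0.0,-.1):print(round(t,2),np.round((p(t)-p(th0))*10,3))
print(np.round((p(.08)-p(th0))*10,3))
```

```text
{'time': np.float64(2.7333), 'position': array([ 0.6297, -0.0699,  0.2455]), 'tool_rot': array([-1.100e-03,  9.969e-01,  7.830e-02,  9.000e-04]), 'force': array([-1.2605,  5.7943,  4.3572]), 'torque': array([ 1.1022,  0.104 , -0.0917]), 'opening': np.float64(0.0218), 'grip_force': np.float64(58.4671)}
hinge [ 0.61445886 -0.07369707] th0 1.651983158738438
1.65 [0. 0. 0.]
1.55 [-0.186 -0.029  0.006]
1.45 [-0.371 -0.058 -0.007]
1.35 [-0.554 -0.087 -0.039]
1.25 [-0.733 -0.115 -0.089]
1.15 [-0.906 -0.142 -0.156]
1.05 [-1.072 -0.168 -0.241]
0.95 [-1.228 -0.192 -0.342]
0.85 [-1.374 -0.215 -0.459]
0.75 [-1.507 -0.236 -0.59 ]
0.65 [-1.627 -0.255 -0.733]
0.55 [-1.732 -0.271 -0.888]
0.45 [-1.821 -0.285 -1.053]
0.35 [-1.894 -0.297 -1.226]
0.25 [-1.949 -0.305 -1.405]
0.15 [-1.987 -0.311 -1.589]
0.05 [-2.005 -0.314 -1.776]
[-2.002 -0.314 -1.724]
```

step_arm(
  plan=[
    {"linear": [-0.09,-0.015,0.005],"dr": [0,0,0]},
    {"linear": [-0.186,-0.029,0.006],"dr": [0,0,0]},
    {"linear": [-0.28,-0.043,0],"dr": [0,0,0]},
    {"linear": [-0.371,-0.058,-0.007],"dr": [0,0,0]},
    {"linear": [-0.371,-0.058,-0.007],"dr": [0,0,0]},
  ],
)

```text
time: 3.15
position: [0.5917, -0.076, 0.2448]
tool_rot: [-0.001, 0.997, 0.078, 0.001]
force: [-0.5, 6.8, 3.7]
opening: 0.0219
grip_force: 59.8
```

Run:
```python
from h import *
s=imaging.get_image("scene")
cv2.imwrite("pics/g2.png",cv2.resize(s[130:250,250:370],None,fx=5,fy=5,interpolation=2))
s=observe();print(s["position"],s["force"],s["torque"],s["opening"])
```

```text
[ 0.59214528 -0.07593884  0.24491142] [-1.46179896  6.01958739  4.87930901] [ 1.05775496 -0.04174833 -0.45685708] 0.021831253728881818
```

View pics/g2.png

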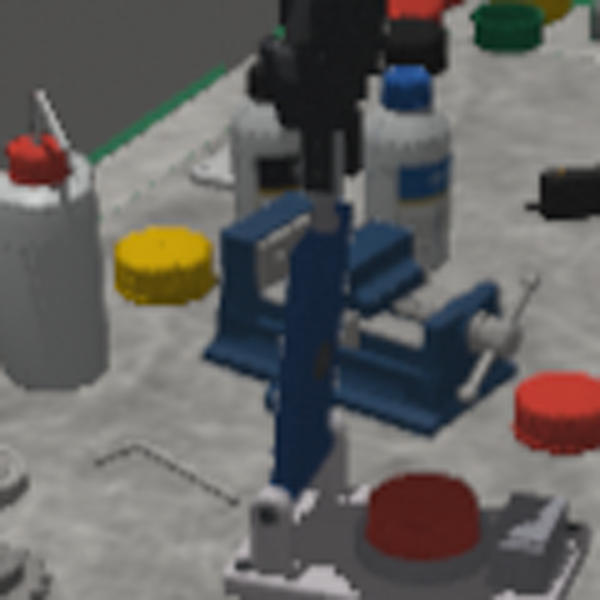

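The leaf came along: its top end is now at crop (325,215). The grip is steady, so I continue down the arc and relieve the small side bias.

step_arm(
  plan=[
    {"linear": [-0.092,-0.008,-0.005],"dr": [0,0,0]},
    {"linear": [-0.183,-0.014,-0.017],"dr": [0,0,0]},
    {"linear": [-0.273,-0.027,-0.039],"dr": [0,0,0]},
    {"linear": [-0.362,-0.042,-0.067],"dr": [0,0,0]},
    {"linear": [-0.449,-0.055,-0.102],"dr": [0,0,0]},
    {"linear": [-0.535,-0.069,-0.134],"dr": [0,0,0]},
    {"linear": [-0.62,-0.082,-0.177],"dr": [0,0,0]},
    {"linear": [-0.701,-0.095,-0.219],"dr": [0,0,0]},
  ],
)

```text
time: 3.87
position: [0.5219, -0.0869, 0.2219]
tool_rot: [0.0, 0.997, 0.077, 0.0]
force: [-0.0, -0.8, 0.2]
opening: -0.0001
grip_force: 0.0
```

The grip slipped, so I look at once.

Run:
```python
from h import *
s=imaging.get_image("scene");t=imaging.get_image("top")
a=cv2.resize(s[120:250,250:380],None,fx=4,fy=4,interpolation=2);b=cv2.resize(t[165:260,280:350],(383,520),interpolation=2)[:,:270]
cv2.imwrite("pics/g3.png",np.hstack([a,b]))
print(observe()["position"])
```

```text
[ 0.52145894 -0.0868623   0.2214365 ]
```

View pics/g3.png

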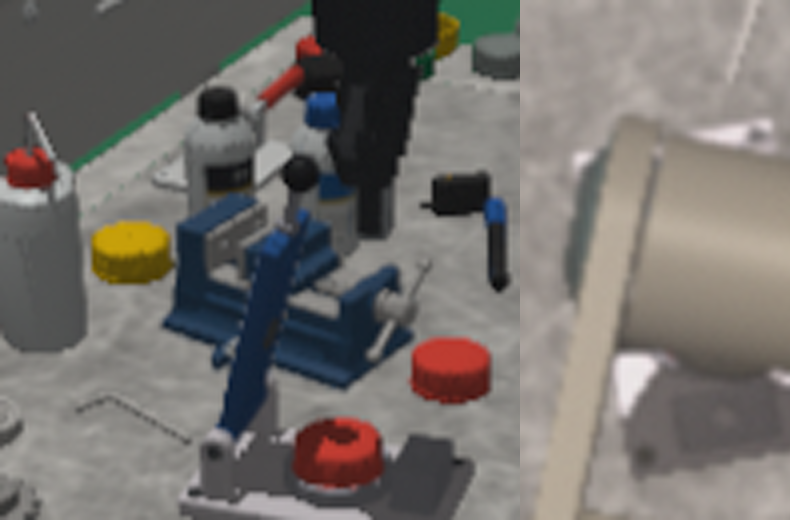

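The ball is free at about crop (301,173), i.e. pixel (325,163). The leaf is still fairly upright (crop 250-300, 240-420), and the closed fingers are ahead of it. Next I compute the leaf angle and check whether it is moving.

```bash
cat >> h.py <<'E'
yaw=np.radians(8.9);e=np.array([np.cos(yaw),np.sin(yaw)]);hin=np.array([.6145,-.0737])
def arc(t):return np.r_[hin-.188*np.cos(t)*e,.054+.188*np.sin(t)]
def theta(u,v):
    ts=np.linspace(0,1.8,1801);d=[np.hypot(*(np.array(proj("scene",arc(t)))-(u,v))) for t in ts];i=int(np.argmin(d));return ts[i],d[i]
E
python3 - <<'E'
from h import *
print(theta(301.8,158.1),theta(324.9,162.9))
for k in range(2):
    s=imaging.get_image("scene");b=blobs(s,(0,0,0),(180,255,60),(318,154,332,172));print(b)
    if b:print(theta(*b[0][0]))
t=theta(324.9,162.9)[0];print(arc(t),observe()["position"])
E
```

```text
(np.float64(1.6500000000000001), np.float64(0.12959121839978097)) (np.float64(1.323), np.float64(0.014645256192544217))
[([324.73, 163.21], [320, 159, 10, 10, 73])]
(np.float64(1.324), np.float64(0.3632171820366864))
[([324.78, 163.18], [320, 159, 10, 10, 74])]
(np.float64(1.323), np.float64(0.31609864640783597))
[ 0.56894476 -0.08083376  0.23625759] [ 0.52249508 -0.08676432  0.22213098]
```

The leaf rests at 1.32 rad, stationary, with the ball at (0.569, -0.080, 0.236). The small opening and upward force suggest the ball sat near the tips, so I regrip about 6 mm deeper.

step_arm(
  plan=[
    {"linear": [-0.1,0,0.4],"dr": [0,0,0]},
    {"linear": [-0.1,0,0.85],"dr": [0,0,0]},
    {"linear": [-0.1,0,0.9],"dr": [0,0,0]},
    {"linear": [0.1,0.03,0.9],"dr": [0,0,0]},
    {"linear": [0.3,0.072,0.9],"dr": [0,0,0]},
    {"linear": [0.467,0.072,0.9],"dr": [0,0,0]},
    {"linear": [0.467,0.072,0.9],"dr": [0,0,0]},
  ],
  gripper=1,
)

```text
time: 4.65
position: [0.5711, -0.0792, 0.3109]
tool_rot: [-0.0, 0.997, 0.078, -0.0]
force: [-0.1, -0.2, -0.9]
opening: 0.0836
grip_force: 0.0
```

step_arm(
  plan=[
    {"linear": [0,0,-0.2],"dr": [0,0,0]},
    {"linear": [0,0,-0.4],"dr": [0,0,0]},
    {"linear": [0,0,-0.6],"dr": [0,0,0]},
    {"linear": [0,0,-0.79],"dr": [0,0,0]},
    {"linear": [0,0,-0.79],"dr": [0,0,0]},
    {"linear": [0,0,-0.79],"dr": [0,0,0]},
  ],
)

```text
time: 5.15
position: [0.5686, -0.0795, 0.2325]
tool_rot: [-0.0, 0.997, 0.077, -0.001]
force: [0.7, -0.3, 0.5]
opening: 0.0857
grip_force: 0.0
```

step_arm(
  plan=[
    {"linear": [0,0,0],"dr": [0,0,0]},
    {"linear": [0,0,0],"dr": [0,0,0]},
    {"linear": [0,0,0],"dr": [0,0,0]},
    {"linear": [0,0,0],"dr": [0,0,0]},
    {"linear": [0,0,0],"dr": [0,0,0]},
    {"linear": [0,0,0],"dr": [0,0,0]},
    {"linear": [0,0,0],"dr": [0,0,0]},
  ],
  gripper=-1,
)

```text
time: 5.73
position: [0.5691, -0.0795, 0.2336]
tool_rot: [0.0, 0.997, 0.077, 0.001]
force: [-1.8, 0.3, 4.2]
opening: 0.0223
grip_force: 58.4
```

Run:
```python
from h import *
for t in np.arange(1.323,0.05,-.06):print(round(t,3),np.round((arc(t)-arc(1.323))*10,3))
```

```text
1.323 [0. 0. 0.]
1.263 [-0.107 -0.017 -0.031]
1.203 [-0.212 -0.033 -0.068]
1.143 [-0.315 -0.049 -0.112]
1.083 [-0.415 -0.065 -0.162]
1.023 [-0.512 -0.08  -0.218]
0.963 [-0.605 -0.095 -0.279]
0.903 [-0.695 -0.109 -0.346]
0.843 [-0.78  -0.122 -0.419]
0.783 [-0.861 -0.135 -0.496]
0.723 [-0.937 -0.147 -0.579]
0.663 [-1.008 -0.158 -0.665]
0.603 [-1.074 -0.168 -0.756]
0.543 [-1.135 -0.178 -0.851]
0.483 [-1.189 -0.186 -0.949]
0.423 [-1.238 -0.194 -1.051]
0.363 [-1.281 -0.201 -1.155]
0.303 [-1.317 -0.206 -1.262]
0.243 [-1.347 -0.211 -1.37 ]
0.183 [-1.371 -0.215 -1.48 ]
0.123 [-1.388 -0.217 -1.592]
0.063 [-1.398 -0.219 -1.704]
```

step_arm(
  plan=[
    {"linear": [-0.05,-0.008,-0.013],"dr": [0,0,0]},
    {"linear": [-0.1,-0.016,-0.028],"dr": [0,0,0]},
    {"linear": [-0.1,-0.016,-0.028],"dr": [0,0,0]},
  ],
)

```text
time: 5.98
position: [0.5584, -0.0811, 0.2305]
tool_rot: [0.0, 0.997, 0.077, 0.0]
force: [-1.4, 1.2, 4.7]
opening: 0.022
grip_force: 58.9
```

Run:
```python
from h import *
s=imaging.get_image("scene")
cv2.imwrite("pics/g4.png",cv2.resize(s[130:210,290:370],None,fx=7,fy=7,interpolation=2))
s=observe();print(s["position"],s["force"],s["torque"],s["opening"],s["grip_force"])
```

```text
[ 0.55865267 -0.08110373  0.23062535] [-2.08949208  1.04665367  4.95829747] [0.22620592 0.21327084 0.03187171] 0.021566077184516953 58.921040296554565
```

View pics/g4.png

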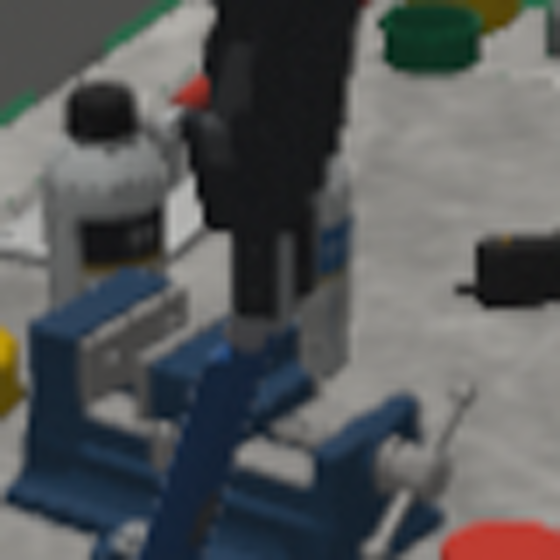

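The near finger covers the ball: finger tip at crop (270,320), stalk base at about (252,332). I check the actual leaf angle from the stalk base against the gripper.

Run:
```python
from h import *
def pt(t,r,n=0,y=0):
    j=np.array([-np.sin(yaw),np.cos(yaw)]);a=-r*np.cos(t)+n*np.sin(t);return np.r_[hin+a*e+y*j,.054+r*np.sin(t)+n*np.cos(t)]
f=lambda X:np.round((np.array(proj("scene",X))-(290,130)+.5)*7,0)
for t in(1.40,1.35,1.323,1.27,1.25,1.2):
    print(t,"ball",f(pt(t,.188)),"stalkbase",f(pt(t,.148)),"corners",[f(pt(t,.148,n,y)) for n,y in((.006,.034),(-.006,.034),(-.006,-.034),(.006,-.034))],"hole",f(pt(t,.128,.006)), f(pt(t,.128,-.006)))
P=observe()["position"];j=np.array([-np.sin(yaw),np.cos(yaw),0])
for d in(-.011,.011):
    for z in(-.022,0.0):print("near pad",d,z,f(P+.0125*j+np.r_[d*e,z]))
```

```text
1.4 ball [210. 221.] stalkbase [194. 319.] corners [array([147., 354.]), array([178., 364.]), array([239., 286.]), array([208., 276.])] hole [170. 362.] [201. 372.]
1.35 ball [235. 229.] stalkbase [213. 325.] corners [array([166., 360.]), array([198., 371.]), array([257., 292.]), array([227., 282.])] hole [187. 367.] [217. 378.]
1.323 ball [248. 234.] stalkbase [223. 329.] corners [array([177., 363.]), array([208., 375.]), array([267., 296.]), array([237., 285.])] hole [196. 370.] [226. 382.]
1.27 ball [274. 244.] stalkbase [243. 337.] corners [array([197., 371.]), array([228., 384.]), array([287., 305.]), array([257., 292.])] hole [213. 376.] [243. 389.]
1.25 ball [283. 248.] stalkbase [250. 341.] corners [array([205., 374.]), array([235., 388.]), array([294., 309.]), array([264., 295.])] hole [219. 379.] [249. 392.]
1.2 ball [307. 260.] stalkbase [269. 349.] corners [array([224., 382.]), array([254., 398.]), array([311., 318.]), array([283., 303.])] hole [235. 386.] [265. 401.]
near pad -0.011 -0.022 [293. 328.]
near pad -0.011 0.0 [293. 272.]
near pad 0.011 -0.022 [234. 320.]
near pad 0.011 0.0 [234. 264.]
```

The leaf follows (about 1.26 rad) and the pads are centred on the ball. I continue in gentle steps, watching the opening.

step_arm(
  plan=[
    {"linear": [-0.055,-0.008,-0.019],"dr": [0,0,0]},
    {"linear": [-0.11,-0.017,-0.04],"dr": [0,0,0]},
    {"linear": [-0.163,-0.025,-0.062],"dr": [0,0,0]},
    {"linear": [-0.215,-0.033,-0.084],"dr": [0,0,0]},
    {"linear": [-0.215,-0.033,-0.084],"dr": [0,0,0]},
  ],
)

```text
time: 6.45
position: [0.5368, -0.0846, 0.222]
tool_rot: [0.0, 0.997, 0.077, 0.0]
force: [-1.9, 1.6, 5.6]
opening: 0.0222
grip_force: 59.4
```

step_arm(
  plan=[
    {"linear": [-0.05,-0.008,-0.024],"dr": [0,0,0]},
    {"linear": [-0.1,-0.016,-0.05],"dr": [0,0,0]},
    {"linear": [-0.149,-0.023,-0.077],"dr": [0,0,0]},
    {"linear": [-0.197,-0.031,-0.106],"dr": [0,0,0]},
    {"linear": [-0.244,-0.039,-0.136],"dr": [0,0,0]},
    {"linear": [-0.29,-0.046,-0.167],"dr": [0,0,0]},
    {"linear": [-0.29,-0.046,-0.167],"dr": [0,0,0]},
  ],
)

```text
time: 7.03
position: [0.5074, -0.0892, 0.2038]
tool_rot: [-0.0, 0.997, 0.077, -0.001]
force: [-0.3, -0.3, 0.3]
opening: 0.0224
grip_force: 59.7
```

step_arm(
  plan=[
    {"linear": [-0.045,-0.007,-0.033],"dr": [0,0,0]},
    {"linear": [-0.09,-0.014,-0.067],"dr": [0,0,0]},
    {"linear": [-0.133,-0.021,-0.103],"dr": [0,0,0]},
    {"linear": [-0.175,-0.027,-0.14],"dr": [0,0,0]},
    {"linear": [-0.216,-0.034,-0.178],"dr": [0,0,0]},
    {"linear": [-0.256,-0.04,-0.217],"dr": [0,0,0]},
    {"linear": [-0.256,-0.04,-0.217],"dr": [0,0,0]},
  ],
)

```text
time: 7.62
position: [0.4819, -0.0932, 0.182]
tool_rot: [-0.0, 0.997, 0.077, -0.001]
force: [1.8, -0.6, -2.3]
opening: 0.022
grip_force: 58.9
```

step_arm(
  plan=[
    {"linear": [-0.038,-0.006,-0.041],"dr": [0,0,0]},
    {"linear": [-0.076,-0.012,-0.083],"dr": [0,0,0]},
    {"linear": [-0.112,-0.018,-0.126],"dr": [0,0,0]},
    {"linear": [-0.147,-0.023,-0.169],"dr": [0,0,0]},
    {"linear": [-0.181,-0.028,-0.214],"dr": [0,0,0]},
    {"linear": [-0.213,-0.033,-0.26],"dr": [0,0,0]},
    {"linear": [-0.213,-0.033,-0.26],"dr": [0,0,0]},
  ],
)

```text
time: 8.2
position: [0.4607, -0.0965, 0.156]
tool_rot: [0.0, 0.997, 0.077, -0.001]
force: [2.8, -2.0, -0.9]
opening: 0.0224
grip_force: 58.9
```

step_arm(
  plan=[
    {"linear": [-0.031,-0.005,-0.047],"dr": [0,0,0]},
    {"linear": [-0.061,-0.01,-0.095],"dr": [0,0,0]},
    {"linear": [-0.089,-0.014,-0.143],"dr": [0,0,0]},
    {"linear": [-0.115,-0.018,-0.193],"dr": [0,0,0]},
    {"linear": [-0.14,-0.022,-0.244],"dr": [0,0,0]},
    {"linear": [-0.164,-0.026,-0.295],"dr": [0,0,0]},
    {"linear": [-0.164,-0.026,-0.295],"dr": [0,0,0]},
  ],
)

```text
time: 8.78
position: [0.4443, -0.0991, 0.1263]
tool_rot: [0.0, 0.997, 0.077, -0.001]
force: [1.2, -2.8, -0.5]
opening: 0.022
grip_force: 58.6
```

step_arm(
  plan=[
    {"linear": [-0.022,-0.004,-0.052],"dr": [0,0,0]},
    {"linear": [-0.043,-0.007,-0.104],"dr": [0,0,0]},
    {"linear": [-0.062,-0.01,-0.157],"dr": [0,0,0]},
    {"linear": [-0.079,-0.012,-0.211],"dr": [0,0,0]},
    {"linear": [-0.095,-0.015,-0.265],"dr": [0,0,0]},
    {"linear": [-0.109,-0.017,-0.319],"dr": [0,0,0]},
    {"linear": [-0.109,-0.017,-0.319],"dr": [0,0,0]},
  ],
)

```text
time: 9.37
position: [0.4338, -0.1008, 0.0945]
tool_rot: [0.0, 0.997, 0.078, -0.001]
force: [3.7, -3.8, -0.6]
opening: 0.0223
grip_force: 58.7
```

step_arm(
  plan=[
    {"linear": [-0.013,-0.002,-0.055],"dr": [0,0,0]},
    {"linear": [-0.024,-0.004,-0.11],"dr": [0,0,0]},
    {"linear": [-0.033,-0.005,-0.165],"dr": [0,0,0]},
    {"linear": [-0.041,-0.006,-0.222],"dr": [0,0,0]},
    {"linear": [-0.041,-0.006,-0.222],"dr": [0,0,0]},
  ],
)

```text
time: 9.78
position: [0.4293, -0.1015, 0.0719]
tool_rot: [0.0, 0.997, 0.077, -0.001]
force: [-0.4, -5.5, -0.6]
opening: 0.0224
grip_force: 58.7
```

step_arm(
  plan=[
    {"linear": [-0.004,-0.001,-0.03],"dr": [0,0,0]},
    {"linear": [-0.007,-0.001,-0.06],"dr": [0,0,0]},
    {"linear": [-0.008,-0.001,-0.08],"dr": [0,0,0]},
    {"linear": [-0.008,-0.001,-0.09],"dr": [0,0,0]},
    {"linear": [-0.008,-0.001,-0.09],"dr": [0,0,0]},
  ],
)

```text
time: 10.2
position: [0.4292, -0.1015, 0.0643]
tool_rot: [0.0, 0.997, 0.077, -0.0]
force: [-1.8, -5.0, 3.3]
opening: 0.0217
grip_force: 58.9
```

Contact with the closure is felt. I release the ball and lift.

step_arm(
  plan=[
    {"linear": [0,0,0],"dr": [0,0,0]},
    {"linear": [0,0,0],"dr": [0,0,0]},
    {"linear": [0,0,0],"dr": [0,0,0]},
    {"linear": [0,0,0],"dr": [0,0,0]},
    {"linear": [0,0,0.2],"dr": [0,0,0]},
    {"linear": [0,0,0.6],"dr": [0,0,0]},
    {"linear": [0,0,1],"dr": [0,0,0]},
    {"linear": [0,0,1],"dr": [0,0,0]},
  ],
  gripper=1,
)

```text
time: 10.87
position: [0.4325, -0.1021, 0.1726]
tool_rot: [0.002, 0.997, 0.078, 0.006]
force: [0.8, 0.2, 0.7]
opening: 0.0855
grip_force: 0.0
```

step_arm(
  plan=[
    {"linear": [0.3,0.98,0.3],"dr": [0,0,0.23]},
    {"linear": [0.3,0.98,0.3],"dr": [0,0,0.23]},
    {"linear": [0.3,0.98,0.3],"dr": [0,0,0.23]},
    {"linear": [0.3,0.98,0.3],"dr": [0,0,0.23]},
  ],
)

```text
time: 11.2
position: [0.4607, 0.0001, 0.1961]
tool_rot: [-0.0, 0.966, 0.26, 0.002]
force: [-0.0, -0.2, 0.4]
opening: 0.0862
grip_force: 0.0
```

step_arm(
  plan=[
    {"linear": [0.3,0.98,0],"dr": [0,0,0.23]},
    {"linear": [0.3,0.98,0],"dr": [0,0,0.23]},
    {"linear": [0.3,0.98,0],"dr": [0,0,0.23]},
    {"linear": [0.3,0.98,0],"dr": [0,0,0.23]},
  ],
)

```text
time: 11.53
position: [0.4896, 0.0977, 0.1937]
tool_rot: [-0.001, 0.903, 0.429, -0.0]
force: [0.4, -0.5, 0.9]
opening: 0.0854
grip_force: 0.0
```

step_arm(
  plan=[
    {"linear": [0.3,0.98,0],"dr": [0,0,0.237]},
    {"linear": [0.3,0.98,0],"dr": [0,0,0.237]},
    {"linear": [0.3,0.98,0],"dr": [0,0,0.237]},
    {"linear": [0.3,0.98,0],"dr": [0,0,0.237]},
  ],
)

```text
time: 11.87
position: [0.5195, 0.1951, 0.1936]
tool_rot: [-0.0, 0.809, 0.588, -0.0]
force: [-0.4, 0.0, 0.0]
opening: 0.0852
grip_force: 0.0
```

Run:
```python
from h import *
s=imaging.get_image("scene");t=imaging.get_image("top");cv2.imwrite("pics/s5.png",s);cv2.imwrite("pics/t5.png",t)
a=cv2.resize(s[195:275,300:390],None,fx=5,fy=5,interpolation=2);b=cv2.resize(t[185:265,285:345],(300,400),interpolation=2)
cv2.imwrite("pics/v5.png",np.hstack([a,b]))
print(observe()["position"])
```

```text
[0.51919136 0.19223656 0.19375166]
```

View pics/v5.png

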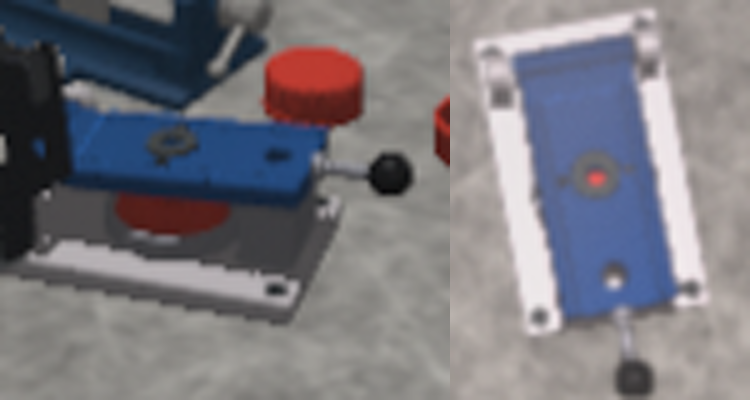

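The leaf lies on the closure. The hole is at scene (355.4,225.6) and top (317.6,239.2), the ball at scene (377.6,229.4) and top (321.4,260.4). I triangulate the hole.

Run:
```python
from h import *
s=cv2.imread("pics/s5.png");t=cv2.imread("pics/t5.png")
P=lambda n,a,b:print(n,np.round(a,2),np.round(b,2),*(np.round(q,4) for q in tri(a,b)))
P("hole eye",(355.4,225.6),(317.6,239.2))
hs=blobs(s,(0,0,0),(180,255,75),(350,221,361,230),4);print(hs)
ht=dark(t,317.3,238.9,4);print(ht)
P("ball",(377.6,229.4),(321.4,260.4))
j=np.array([-np.sin(yaw),np.cos(yaw)])
for n,p in (("top",(317.6,239.2)),):print(onz(n,*p,.070))
print("scene",onz("scene",355.4,225.6,.070))
print("exp hole from hin", hin-.1271*e, "ball",hin-.1874*e)
```

```text
hole eye [355.4 225.6] [317.6 239.2] [ 0.4882 -0.0933  0.0693] 0.0019
[([354.5, 225.67], [353, 225, 4, 2, 6])]
(np.float64(318.0), np.float64(238.0))
ball [377.6 229.4] [321.4 260.4] [ 0.4285 -0.1021  0.069 ] 0.0008
[ 0.48899839 -0.09294099  0.07      ]
scene [ 0.48681534 -0.09255587  0.07      ]
exp hole from hin [ 0.4889303  -0.09336369] ball [ 0.42935632 -0.10269273]
```

step_arm(
  plan=[
    {"linear": [0.118,0.553,0],"dr": [0,0,0]},
    {"linear": [0.118,0.553,0],"dr": [0,0,0]},
    {"linear": [0.118,0.553,-0.3],"dr": [0,0,0]},
    {"linear": [0.118,0.553,-0.3],"dr": [0,0,0]},
    {"linear": [0.118,0.553,-0.3],"dr": [0,0,0]},
  ],
)

```text
time: 12.38
position: [0.5303, 0.2461, 0.1629]
tool_rot: [-0.0, 0.812, 0.584, -0.002]
force: [1.1, -0.8, 0.4]
opening: 0.0853
grip_force: 0.0
```

Hole at (0.4885, -0.0932, 0.070) matches expectation. Descend to the orange head.

step_arm(
  plan=[
    {"linear": [0,0.02,-0.3],"dr": [0,0,0]},
    {"linear": [0,0.02,-0.6],"dr": [0,0,0]},
    {"linear": [0,0.02,-0.7],"dr": [0,0,0]},
    {"linear": [0,0.02,-0.8],"dr": [0,0,0]},
    {"linear": [0,0.02,-0.8],"dr": [0,0,0]},
    {"linear": [0,0.02,-0.8],"dr": [0,0,0]},
  ],
)

```text
time: 12.88
position: [0.5319, 0.2498, 0.086]
tool_rot: [0.0, 0.811, 0.585, 0.001]
force: [-0.2, -0.1, 0.3]
opening: 0.0851
grip_force: 0.0
```

step_arm(
  plan=[
    {"linear": [0,0,0],"dr": [0,0,0]},
    {"linear": [0,0,0],"dr": [0,0,0]},
    {"linear": [0,0,0],"dr": [0,0,0]},
    {"linear": [0,0,0],"dr": [0,0,0]},
    {"linear": [0,0,0],"dr": [0,0,0]},
    {"linear": [0,0,0],"dr": [0,0,0]},
    {"linear": [0,0,0],"dr": [0,0,0]},
  ],
  gripper=-1,
)

```text
time: 13.47
position: [0.5314, 0.2501, 0.085]
tool_rot: [0.0, 0.811, 0.585, 0.0]
force: [-0.7, -0.7, 2.8]
opening: 0.0181
grip_force: 58.8
```

Run:
```python
from h import *
for k in range(3):
    imaging.get_image("scene") if k else 0
    s=observe();print({k:np.round(s[k],4).tolist() for k in("time","position","tool_rot","force","torque","opening","grip_force")})
```

```text
{'time': 13.4667, 'position': [0.5314, 0.2501, 0.085], 'tool_rot': [0.0001, 0.811, 0.5851, 0.0005], 'force': [-0.7358, -0.6905, 2.7652], 'torque': [-0.0249, 0.031, 0.0229], 'opening': 0.0181, 'grip_force': 58.8192}
{'time': 13.5167, 'position': [0.5314, 0.2501, 0.085], 'tool_rot': [0.0002, 0.811, 0.5851, 0.0004], 'force': [0.7327, -0.4242, 3.4231], 'torque': [0.0373, 0.0304, -0.0371], 'opening': 0.0183, 'grip_force': 58.8252}
{'time': 13.5667, 'position': [0.5314, 0.2501, 0.085], 'tool_rot': [0.0001, 0.811, 0.5851, 0.0004], 'force': [0.1843, -0.3169, 3.1364], 'torque': [-0.0421, 0.0547, -0.0355], 'opening': 0.0183, 'grip_force': 58.8338}
```

step_arm(
  plan=[
    {"linear": [0,0,0.15],"dr": [0,0,0]},
    {"linear": [0,0,0.4],"dr": [0,0,0]},
    {"linear": [0,0,0.7],"dr": [0,0,0]},
    {"linear": [0,0,1],"dr": [0,0,0]},
    {"linear": [0,0,1],"dr": [0,0,0]},
  ],
)

```text
time: 13.98
position: [0.5333, 0.2508, 0.1915]
tool_rot: [0.001, 0.811, 0.585, 0.005]
force: [-0.3, 0.9, 0.7]
opening: 0.0179
grip_force: 58.7
```

step_arm(
  plan=[
    {"linear": [-0.05,-0.33,0.1],"dr": [0,0,0]},
    {"linear": [-0.1,-0.66,0.1],"dr": [0,0,0]},
    {"linear": [-0.13,-1,0.1],"dr": [0,0,0]},
    {"linear": [-0.13,-1,0.1],"dr": [0,0,0]},
  ],
)

```text
time: 14.32
position: [0.5177, 0.1454, 0.1939]
tool_rot: [0.001, 0.812, 0.583, -0.001]
force: [-1.6, 0.7, -1.9]
opening: 0.0182
grip_force: 58.8
```

step_arm(
  plan=[
    {"linear": [-0.05,-0.33,0],"dr": [0,0,0]},
    {"linear": [-0.1,-0.66,0],"dr": [0,0,0]},
    {"linear": [-0.13,-1,0],"dr": [0,0,0]},
    {"linear": [-0.13,-1,0],"dr": [0,0,0]},
  ],
)

```text
time: 14.65
position: [0.5045, 0.0455, 0.1938]
tool_rot: [0.001, 0.812, 0.583, -0.001]
force: [0.3, -0.6, -0.4]
opening: 0.0177
grip_force: 58.8
```

step_arm(
  plan=[
    {"linear": [-0.05,-0.33,0],"dr": [0,0,0]},
    {"linear": [-0.1,-0.66,0],"dr": [0,0,0]},
    {"linear": [-0.17,-1,0],"dr": [0,0,0]},
    {"linear": [-0.17,-1,0],"dr": [0,0,0]},
    {"linear": [-0.17,-1,0],"dr": [0,0,0]},
  ],
)

```text
time: 15.07
position: [0.4878, -0.0511, 0.1939]
tool_rot: [-0.0, 0.812, 0.584, -0.0]
force: [0.3, 0.1, -1.2]
opening: 0.0183
grip_force: 58.8
```

Run:
```python
from h import *
s=imaging.get_image("scene");cv2.imwrite("pics/s6.png",s);cv2.imwrite("pics/v6.png",cv2.resize(s[160:260,290:400],None,fx=7,fy=6,interpolation=2)[:600,:770])
o=observe();P=o["position"];print(P,o["force"],o["opening"])
print("exp tip",proj("scene",P-[0,0,.077]),"exp head bottom",proj("scene",P-[0,0,.035]),"hole",proj("scene",[.4885,-.0932,.07]))
```

```text
[ 0.48805094 -0.05005049  0.19400456] [ 0.53171553  0.7575574  -0.40966241] 0.01778752768892082
exp tip (np.float64(348.4053059955992), np.float64(217.2770965636178)) exp head bottom (np.float64(348.68412443806903), np.float64(202.5209762408188)) hole (np.float64(354.91451787146093), np.float64(225.33820332982182))
```

View pics/v6.png

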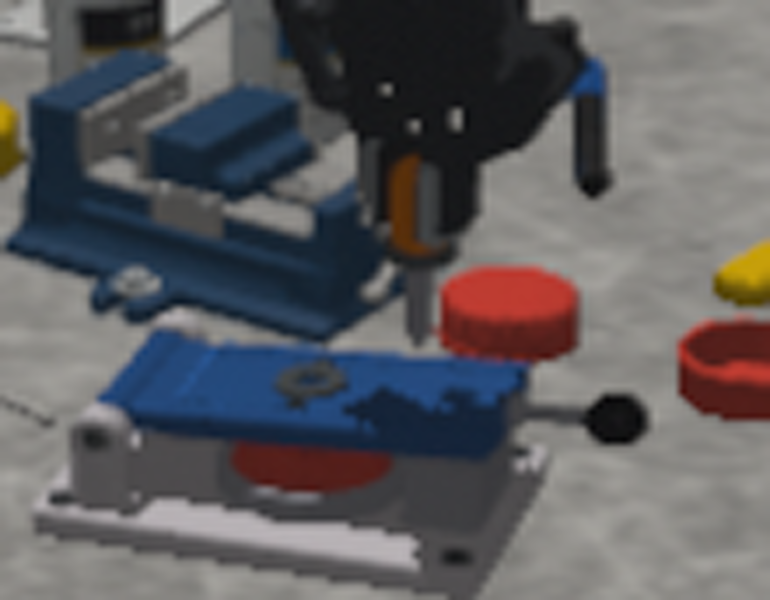

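The pin hangs straight: tip at crop (417,345), pixel (349.1,217.1), within 1 px of where the TCP predicts. I move over the hole and start down.

step_arm(
  plan=[
    {"linear": [0.005,-0.33,0],"dr": [0,0,0]},
    {"linear": [0.005,-0.427,0],"dr": [0,0,0]},
    {"linear": [0.005,-0.427,0],"dr": [0,0,0]},
    {"linear": [0.005,-0.427,-0.2],"dr": [0,0,0]},
    {"linear": [0.005,-0.427,-0.4],"dr": [0,0,0]},
    {"linear": [0.005,-0.427,-0.4],"dr": [0,0,0]},
    {"linear": [0.005,-0.427,-0.4],"dr": [0,0,0]},
  ],
)

```text
time: 15.7
position: [0.4883, -0.0914, 0.1537]
tool_rot: [-0.001, 0.811, 0.586, -0.001]
force: [0.8, 0.6, -0.7]
opening: 0.018
grip_force: 58.9
```

Run:
```python
from h import *
s=imaging.get_image("scene");cv2.imwrite("pics/s7.png",s)
o=observe();P=o["position"];print(P,o["force"])
print("tip exp",proj("scene",P-[0,0,.077]))
g=cv2.cvtColor(s,cv2.COLOR_BGR2HSV)
# shank: low-saturation pixels against the blue leaf / bench
for v in range(212,230):print(v,[tuple(int(q) for q in g[v,u]) for u in range(350,362)])
```

```text
[ 0.48893689 -0.09177451  0.15506161] [ 0.17851937  0.19805427 -0.81991915]
tip exp (np.float64(354.60769202109475), np.float64(222.90413366652976))
212 [(20, 11, 140), (20, 11, 143), (9, 24, 138), (1, 147, 97), (120, 9, 56), (120, 9, 57), (110, 13, 57), (168, 21, 60), (1, 122, 94), (2, 181, 151), (2, 188, 182), (2, 188, 178)]
213 [(20, 11, 141), (24, 9, 142), (9, 24, 137), (1, 148, 100), (130, 12, 63), (110, 12, 65), (120, 12, 65), (162, 20, 65), (0, 109, 89), (2, 182, 130), (2, 186, 145), (2, 186, 141)]
214 [(20, 11, 143), (9, 23, 145), (4, 73, 147), (1, 144, 92), (130, 12, 63), (120, 12, 65), (120, 8, 65), (173, 30, 69), (1, 117, 89), (2, 177, 98), (2, 181, 103), (2, 180, 102)]
215 [(21, 12, 146), (7, 23, 143), (2, 95, 139), (1, 154, 111), (120, 12, 64), (120, 12, 65), (128, 15, 66), (173, 30, 68), (1, 125, 88), (2, 179, 97), (2, 179, 91), (2, 175, 89)]
216 [(20, 11, 145), (13, 13, 141), (4, 50, 137), (2, 160, 123), (130, 12, 64), (120, 12, 65), (120, 12, 66), (171, 27, 67), (1, 121, 82), (2, 177, 98), (2, 178, 89), (3, 175, 86)]
217 [(20, 11, 140), (20, 11, 141), (8, 22, 137), (1
[... 1742 characters left out ...]
163, 58), (107, 167, 58), (107, 161, 57), (108, 155, 56), (108, 157, 57), (107, 157, 57), (108, 143, 57)]
227 [(108, 180, 129), (108, 179, 117), (109, 155, 56), (107, 159, 56), (107, 161, 57), (108, 156, 59), (107, 158, 58), (108, 154, 58), (107, 161, 57), (108, 157, 57), (106, 166, 57), (108, 136, 58)]
228 [(107, 181, 128), (108, 178, 116), (109, 155, 56), (108, 155, 56), (108, 164, 56), (107, 164, 56), (107, 155, 56), (108, 166, 57), (109, 155, 56), (107, 161, 57), (108, 152, 57), (109, 132, 58)]
229 [(108, 176, 94), (108, 172, 86), (108, 161, 54), (107, 162, 55), (107, 159, 56), (108, 155, 56), (109, 157, 57), (108, 157, 57), (108, 157, 57), (106, 159, 56), (107, 161, 57), (108, 132, 58)]
```

step_arm(
  plan=[
    {"linear": [0,-0.01,-0.03],"dr": [0,0,0]},
    {"linear": [0,-0.01,-0.06],"dr": [0,0,0]},
    {"linear": [0,-0.01,-0.1],"dr": [0,0,0]},
    {"linear": [0,-0.01,-0.14],"dr": [0,0,0]},
    {"linear": [0,-0.01,-0.14],"dr": [0,0,0]},
    {"linear": [0,-0.01,-0.14],"dr": [0,0,0]},
  ],
)

```text
time: 16.25
position: [0.4885, -0.0936, 0.1402]
tool_rot: [-0.0, 0.811, 0.585, -0.0]
force: [-0.2, -0.3, -1.5]
opening: 0.0179
grip_force: 58.9
```

step_arm(
  plan=[
    {"linear": [0,0,-0.03],"dr": [0,0,0]},
    {"linear": [0,0,-0.06],"dr": [0,0,0]},
    {"linear": [0,0,-0.09],"dr": [0,0,0]},
    {"linear": [0,0,-0.12],"dr": [0,0,0]},
    {"linear": [0,0,-0.12],"dr": [0,0,0]},
  ],
)

```text
time: 16.67
position: [0.4884, -0.0932, 0.1277]
tool_rot: [-0.001, 0.811, 0.585, -0.0]
force: [-1.4, 4.4, 0.2]
opening: 0.0185
grip_force: 59.1
```

In the leaf hole, with the wall pushing the pin to +y. I ease that way and continue into the bush.

step_arm(
  plan=[
    {"linear": [-0.003,0.012,0],"dr": [0,0,0]},
    {"linear": [-0.003,0.012,-0.03],"dr": [0,0,0]},
    {"linear": [-0.003,0.012,-0.06],"dr": [0,0,0]},
    {"linear": [-0.003,0.012,-0.06],"dr": [0,0,0]},
  ],
)

```text
time: 17.0
position: [0.4882, -0.0926, 0.1217]
tool_rot: [-0.0, 0.811, 0.585, -0.0]
force: [0.8, 0.9, -1.2]
opening: 0.0182
grip_force: 58.9
```

step_arm(
  plan=[
    {"linear": [0,0,-0.03],"dr": [0,0,0]},
    {"linear": [0,0,-0.06],"dr": [0,0,0]},
    {"linear": [0,0,-0.09],"dr": [0,0,0]},
    {"linear": [0,0,-0.1],"dr": [0,0,0]},
    {"linear": [0,0,-0.1],"dr": [0,0,0]},
  ],
)

```text
time: 17.42
position: [0.488, -0.0924, 0.1119]
tool_rot: [-0.0, 0.811, 0.585, -0.0]
force: [-0.0, 3.0, -2.2]
opening: 0.018
grip_force: 58.8
```

step_arm(
  plan=[
    {"linear": [0,0.006,-0.03],"dr": [0,0,0]},
    {"linear": [0,0.006,-0.06],"dr": [0,0,0]},
    {"linear": [0,0.006,-0.09],"dr": [0,0,0]},
    {"linear": [0,0.006,-0.09],"dr": [0,0,0]},
  ],
)

```text
time: 17.75
position: [0.4882, -0.092, 0.1029]
tool_rot: [-0.0, 0.811, 0.585, -0.0]
force: [-0.9, 2.0, -1.6]
opening: 0.018
grip_force: 59.0
```

step_arm(
  plan=[
    {"linear": [0,0.002,-0.02],"dr": [0,0,0]},
    {"linear": [0,0.002,-0.04],"dr": [0,0,0]},
    {"linear": [0,0.002,-0.04],"dr": [0,0,0]},
    {"linear": [0,0.002,-0.04],"dr": [0,0,0]},
  ],
)

```text
time: 18.08
position: [0.4883, -0.0918, 0.0993]
tool_rot: [0.0, 0.811, 0.585, -0.0]
force: [-3.1, 2.7, 1.4]
opening: 0.0179
grip_force: 59.3
```

step_arm(
  plan=[
    {"linear": [0,0,-0.02],"dr": [0,0,0]},
    {"linear": [0,0,-0.04],"dr": [0,0,0]},
    {"linear": [0,0,-0.04],"dr": [0,0,0]},
    {"linear": [0,0,-0.04],"dr": [0,0,0]},
  ],
)

```text
time: 18.42
position: [0.4883, -0.0918, 0.0956]
tool_rot: [0.0, 0.811, 0.585, -0.0]
force: [-4.1, 2.6, 4.6]
opening: 0.018
grip_force: 59.6
```

step_arm(
  plan=[
    {"linear": [-0.007,0.003,-0.02],"dr": [0,0,0]},
    {"linear": [-0.007,0.003,-0.03],"dr": [0,0,0]},
    {"linear": [-0.007,0.003,-0.03],"dr": [0,0,0]},
    {"linear": [-0.007,0.003,-0.03],"dr": [0,0,0]},
  ],
)

```text
time: 18.75
position: [0.4883, -0.0917, 0.0948]
tool_rot: [0.001, 0.811, 0.585, 0.001]
force: [-9.2, 2.6, 17.9]
opening: 0.0179
grip_force: 61.1
```

Force jumped to 18 N while z barely changed: the leaf has come solid. One small extra press confirms it.

step_arm(
  plan=[
    {"linear": [-0.005,0.003,-0.006],"dr": [0,0,0]},
    {"linear": [-0.005,0.003,-0.006],"dr": [0,0,0]},
    {"linear": [-0.005,0.003,-0.006],"dr": [0,0,0]},
    {"linear": [-0.005,0.003,-0.006],"dr": [0,0,0]},
    {"linear": [-0.005,0.003,-0.006],"dr": [0,0,0]},
  ],
)

```text
time: 19.17
position: [0.4882, -0.0917, 0.0948]
tool_rot: [0.002, 0.811, 0.585, 0.001]
force: [-8.3, 2.1, 19.5]
opening: 0.0185
grip_force: 61.2
```

Run:
```python
from h import *
for k in range(3):
    s=imaging.get_image("scene");o=observe();print(np.round(o["position"],4),np.round(o["force"],1),np.round(o["torque"],2),np.round(o["tool_rot"],4),o["grip_force"])
b=blobs(s,(0,0,0),(180,255,55),(368,215,388,245));print(b)
for z in(.054,.058,.0685):print(z,proj("scene",[*(hin-.188*e),z]))
cv2.imwrite("pics/s8.png",s)
o5=cv2.imread("pics/s5.png");print(blobs(o5,(0,0,0),(180,255,55),(368,215,388,245)))
```

```text
[ 0.4882 -0.0917  0.0948] [-9.1  1.6 18.6] [ 0.46  1.64 -0.04] [0.0017 0.811  0.585  0.0009] 61.23666797764599
[ 0.4882 -0.0917  0.0948] [-9.   1.8 20.3] [ 0.39  1.65 -0.02] [0.0017 0.811  0.585  0.0009] 61.23623292893171
[ 0.4882 -0.0917  0.0948] [-8.7  2.1 18.6] [0.41 1.65 0.  ] [0.0017 0.811  0.585  0.0009] 61.237008003517985
[([377.16, 234.58], [373, 231, 9, 8, 57])]
0.054 (np.float64(377.1957564473771), np.float64(234.1624360754842))
0.058 (np.float64(377.2671302326529), np.float64(232.8590010449096))
0.0685 (np.float64(377.4555816690593), np.float64(229.41748252624066))
[([377.42, 229.51], [373, 226, 9, 8, 53])]
```

The ball's image height now equals the shut height (54 mm), z is solid at 19 N, and the head is still gripped. I hand it in.

```bash
python3 -c "
from cell import bot
print(bot.finish_job())"
```

```text
the job is handed in; nothing more can be done
None
```

The job is handed in at about 19.5 s: the leaf is shut on its rest, and the gripper still holds the orange pin's head, pressing at about 19 N. The first grip on the ball knob slipped at about 1.3 rad; the leaf stayed put, and I regripped it and lowered it in the grip.

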